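# Free the pawl of the bench lift with the rod and lower the mould

### The arm

A 6-joint arm with a two-finger parallel gripper is mounted at the origin on the work surface. World frame = base frame: x ahead of the robot, y to its left, z up, the work surface at z = 0. Lengths are in m, angles in rad, forces in N, time in s.
With the tool pointing down it reaches from about 0.375 to 0.9 m from the base axis. Payload 3.1 kg.
Tool frame: the origin (TCP) lies at the very end of the fingers, on their centre line; the grasp point (between the pads) lies 19 mm behind it; y points along the fingers, z is the direction in which the jaws open and shut, and the axes are right-handed (so a half turn about y gives the same grasp; the last joint's range is limited). The gripper opens to 85 mm and grips with 20 to 120 N. Pads are 22 mm wide; open, the fingers measure 114 mm over their backs; the gripper's body (76 mm by 85 mm) begins 54 mm behind the grasp point. The pads swing forward as they close: fully open they stand 13 mm farther back than shut.
Start: joints at [-1.488, 0.527, 1.433, -0, 1.181, -0.178], TCP at [0.161, -0.604, 0.231] pointing down, gripper open.
Joint ranges: [-3.08, 3.08], [-0.75, 2.2], [0.22, 2.44], [-1.43, 4.57], [0, 2.65], [-2.85, 2.85]. Speed limits (rad/s): [2.79, 2.79, 3.14, 3.14, 3.14, 3.14].

### API

Orientations are given as [roll, pitch, yaw] about the fixed x, y, z axes, in that order (R = Rz(yaw) Ry(pitch) Rx(roll)).
In Python, from plant import status, cams, order gives the robot as it stands.
- The arm moves only by the tool drive_tool, never from a script. Its argument "steps" is a list of rows, each an object with "xyz": the shift along the world's x, y, z in units of 40 mm (1.0 is 40 mm), a list of three; "turn": the turn, a rotation vector about the world's x, y, z in units of 6 degrees (1.0 is 6 degrees), a list of three. In form: [{"xyz": [tx, ty, tz], "turn": [rx, ry, rz]}, ...]. A call has 1 to 8 rows; each row is the pose to reach, as a shift and turn from the pose commanded when the call began; what a row does not reach only later rows make up. A row lasts 1/10 s, in which the tool goes at most 50 mm and 8.59 degrees, less where a joint would pass 70% of its speed; a pose out of reach is approached as far as the arm can. A call with a gripper value outside its range is refused whole. "hand" is the opening in per cent of the stroke, from 0 (shut) to 100 (fully open), set as the call begins (left out, the last holds). The fingers move at their own pace and stop on an object; "grip_force" is the grip in N (left out, the last holds). Time passes only in rows, so rows that repeat a pose let the fingers close. It gives the time, the measured TCP pose, the force and the opening at its end, in the units of the state.
- status.state(): the state, without advancing time (a new reading comes with each control period).
- cams.snapshot(name): name is "side" or "top"; returns the picture (384x512x3 uint8, red, green, blue); there is no depth.
- cams.calibration(name): a dict with "mtx" (3x3 intrinsics, pixels), "position" and "rotation" of the camera in the world. Camera axes: x right, y up, looking along -z (the intrinsics and any distortion apply to the point x, -y, -z); pixel columns grow to the right and rows downward; lengths in m; the calibration is good to about 2 mm. A picture is of the moment at which its call begins. calibration takes no time and is no camera call.
- order.finish_job(): hands the job in, once; it reports no verdict.
Trained networks look in the newest picture that a camera, given by its name, has taken for a name from the list of things; names that differ only in an ending like _2 or _b are one class to them, and where a whole thing is asked for, a point or a joint stands for the part that bears it (a point fixed in the world has none). Each returns a list of dicts, best first, with "score" (0 to 1); they miss things now and then, are a little off and sometimes report something else, mostly with a low value. They report only what shows in the picture. A call takes as long as a camera call. They do not tell look-alikes from the thing itself.
- cams.spot_in(name, camera): "position" ([row, column] as shares, 0 to 1, of the picture: columns of its width, rows of its height, amid what is visible of it).
- cams.silhouettes(name, camera): "mask" (384x512 bool, what is visible of it) and "position" ([row, column] as shares, 0 to 1, of the picture: columns of its width, rows of its height, amid what is visible of it).
The state is a dict: "clock": time; "joint_positions": joint angles; "qd": joint speeds; "tau": joint torques, N m; "tcp_pos": TCP position; "orientation": TCP orientation; "contact_force": force on the tool from outside, world axes, zero at the start; "ft_torque": the same for the moment, N m; "finger_gap": finger opening in m.
Only numpy, scipy, OpenCV 4.12 (cv2) and the standard library are available. Lean on these libraries where they do the work, as an engineer would, in place of code of your own. Each camera call takes 0.05 s, during which the arm holds its last target.

### The job

Take the steel rod from its wooden rest and use it (not the fingers) to flick the lift's pawl up off the toothed bar and right over, so that it stays thrown back. Then push the lift table with its mould smoothly down, without slamming it, until it sits on its bottom stop; the rod goes back across its wooden rest, before or after the lowering.

Things in the scene. Friction and masses are not known exactly. Their poses are not given: they have to be found in the camera images.
- lift: Bench lift, fixed. Dark steel base plate 140 (x) x 270 (y, -100 to +170) x 12 mm; steel mast 36 mm square, 240 mm high. Origin: on the bench under the mast's axis, z up. The table with the mould is on the -y side; the pawl and the toothed bar on the +y side. The bar moves with the table: 18 mm wide in x, tooth tips at y = +58 mm, top 183 mm above the bench when down.
- pawl_gap (a point): Middle of the free gap under the pawl, between the bar's teeth and the pawl bracket: lift x = 0, y = +79 mm, 100 mm above the bench. The gap is 40 mm wide in y and open along x at both ends, so a rod can be slid in along the lift's +x from the robot's side. The pawl's underside slopes over it, here about 14 mm above this point or more. Same axes as the lift.
- pawl_pivot (a point): Pivot axis of the pawl (along the lift's x), fixed at lift x = 0, y = +113 mm, 100 mm above the bench, between two grey bracket cheeks (y +98 to +132 mm, x -19 to +19 mm, top 112 mm above the bench). Behind it towards +y a small shelf with the rubber stop, up to 119 mm above the bench. Same axes as the lift.
- pawl (a joint): Pawl: dark steel finger 18 mm wide (x), 12 mm thick, 75 mm from pivot to its 4 mm radius nose. At 0 rad the nose is 60 mm to -y of the pivot and 45 mm above it, in the teeth; it rests at 0 to 0.3. Grows as the nose goes up and over to +y: upright at 0.93, thrown back on its stop at 1.72. Swings freely, 100 g: falls to the teeth below 0.93, to the stop above. On the teeth it blocks the table.
- table_slide (a joint): Height of the lift table above its bottom stop, m: 0 = fully down, at most 0.100. A stiff guide holds the table wherever it is left; once the pawl is thrown back, a push of about 4 to 9 N moves it down.
- push_tab (a point): Centre of the top face of the flat aluminium push tab (44 mm in x, 45 in y, 10 thick) at the -y end of the lift table, 193 mm to -y of the mast axis and 95 mm above the bench when fully down; it moves with the table. The clamped steel mould on the table, 70 (x) x 80 (y) mm, 32 mm higher than the tab, begins 58 mm to +y of this point. Same axes as the lift.
- rod_center (a point): Centre of the loose rod: round steel bar, 10 mm in diameter, 280 mm long along its x, both ends alike, with a square dark sleeve 80 mm long, 16 x 16 mm, around its middle, sides level and upright; 200 g. It starts lying on its rest, its axis 45 mm above the bench.
- rod_rest: Wooden rest, fixed: board 150 (x) x 60 (y) x 10 mm with a fork at x = -62 and +62 mm, each 12 mm thick in x. The rod lies along x across both forks, in notches 30 mm wide (y) with their floor 40 mm above the bench; prongs end at 62 mm. Between the forks 112 mm of length is free for the fingers, down to the board. Origin: centre of its underside.
There are look-alikes about, which are no part of the job. Of the things like the rod_rest, leave any that is purple; of the rest the smaller one is meant.

How it is judged:
On the way, in this order (a step that is already met when the one before it is completed fails the run):
1. the rod pushes the pawl up off the toothed bar (pawl beyond 0.5 rad, touched by the rod) (value of joint pawl above 0.5 rad and contact force between rod and pawl above 0.02 N).
2. the pawl lies thrown back (beyond 1.4 rad) (value of joint pawl above 1.4 rad), for 0.2 s.
3. the table has been lowered onto its bottom stop (within 5 mm) (value of joint table_slide below 0.005 m), for 0.2 s.
At the end, for the whole second after the job is handed in: The lift table is within 5 mm of its bottom stop, the pawl lies thrown back (beyond 1.4 rad), and the rod lies still across both forks of its rest, in the notches: centre within 50 mm along and 20 mm across of the rest's centre, 40 to 56 mm above the bench, within 0.25 rad of the rest's length (value of joint table_slide below 0.005 m and value of joint pawl above 1.4 rad and x of rod_center in the frame of rod_rest between -0.05 and 0.05 m and y of rod_center in the frame of rod_rest between -0.02 and 0.02 m and z of rod_center in the frame of rod_rest between 0.04 and 0.056 m and angle between the x axis of rod_center and the x axis of rod_rest, either way round below 0.25 rad and linear speed of rod below 0.02 m/s); the robot touches nothing.
It fails at once if the gripper itself pushes the pawl (over 1 N) (contact force between any of the fingers, the arm and pawl above 1 N).
It fails at once if the table is slammed down (faster than 0.3 m/s) (velocity of joint table_slide below -0.3 m/s).
It also fails if it takes over 69 s, if anything falls off the work surface, if the arm or the gripper's body presses on something with over 40 N, if the wrist force passes 120 N, or if a joint passes its speed limit or range.

## Working session

There is one attempt and no reset: what is moved stays moved. The work goes in short steps, Python scripts to look and compute and a tool call to move; the robot and the scene stay as the last step left them, time stands still between calls to the robot, and variables do not carry over. Pictures are saved under pics/ and viewed, and the job is handed in when it is done.

Besides the shell and the picture viewer there is one more tool, called after "Emit:" by a JSON object that holds its "name" and its "arguments", one argument or row to a line. drive_tool: Moves the arm, as the interface text tells. Its arguments: {"type":"object","properties":{"steps":{"type":"array","items":{"type":"object","properties":{"xyz":{"type":"array","items":{"type":"number"}},"turn":{"type":"array","items":{"type":"number"}}}}},"hand":{"type":"number"},"grip_force":{"type":"number"}},"required":["steps"]}

```bash
mkdir -p pics; ls; python3 - <<'E'
from plant import status,cams
import cv2
print(status.state())
for n in("side","top"):
    im=cams.snapshot(n); cv2.imwrite(f"pics/{n}0.png",cv2.resize(im[:,:,::-1],(800,600),interpolation=cv2.INTER_CUBIC))
    print(n,cams.calibration(n))
    for t in("lift","rod_center","rod_rest","pawl","push_tab"):
        r=cams.spot_in(t,n)
        print(t,[(round(d['score'],2),round(d['position'][0]*384),round(d['position'][1]*512)) for d in r])
E
```

```text
pics
{'clock': 0.0, 'joint_positions': array([-1.48850482e+00,  5.28445677e-01,  1.43391421e+00,  1.87163729e-05,
        1.18141789e+00, -1.78507722e-01]), 'qd': array([-0.00022792,  0.00119777,  0.00163452,  0.00079598,  0.00167253,
       -0.00022752]), 'tau': array([ 5.40299607e-04, -4.42346191e+01, -1.78024435e+01, -1.55350854e-04,
        8.54240876e-03, -4.27979103e-06]), 'tcp_pos': array([ 0.16112622, -0.60312213,  0.23034243]), 'orientation': array([-1.57294366e+00,  4.05018375e-04, -2.88080099e+00]), 'contact_force': array([ 0.05610386,  0.14918623, -0.6092502 ]), 'ft_torque': array([-0.05658405,  0.02984752, -0.03421371]), 'finger_gap': 0.0852363138089544}
side {'mtx': array([[354.39193476,   0.        , 252.82191415],
       [  0.        , 354.39193476, 192.14369583],
       [  0.        ,   0.        ,   1.        ]]), 'position': array([0.10873571, 0.82433928, 0.79362323]), 'rotation': array([ 0.84895102,  0.00627396, -2.69789911])}
lift [(0.78, 175, 224)]
rod_center [(0.76, 252, 206)]
rod_rest [(0.66, 295, 304), (0.61, 309, 193), (0.56, 258, 201)]
pawl [(0.51, 170, 204)]
push_tab [(0.63, 137, 233)]
top {'mtx': array([[436.96167902,   0.        , 250.32331096],
       [  0.        , 436.96167902, 189.53709704],
       [  0.        ,   0.        ,   1.        ]]), 'position': array([0.34220181, 0.11677626, 1.45975184]), 'rotation': array([ 0.05452279, -0.01055614, -1.58864167])}
lift [(0.8, 139, 273)]
rod_center [(0.6, 164, 178)]
rod_rest [(0.79, 172, 182), (0.74, 256, 182)]
pawl [(0.65, 124, 241)]
push_tab [(0.77, 139, 299)]
```

View pics/side0.png

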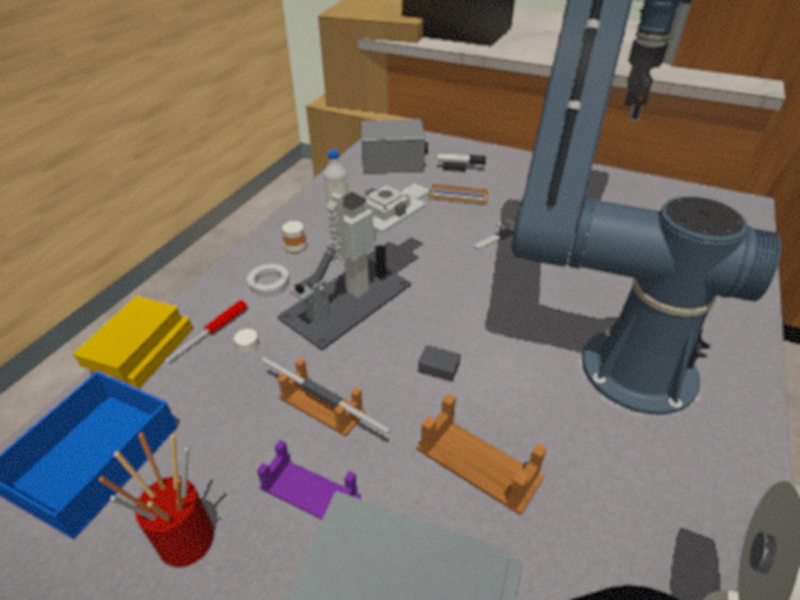

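View pics/top0.png

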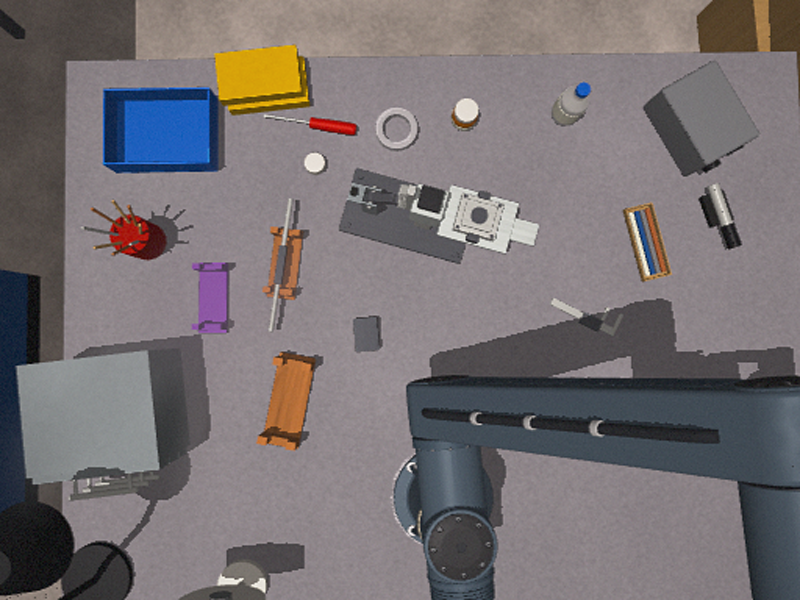

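The top view shows two rests that aren't purple: a small orange one at (285,262) carrying the rod, and a larger empty orange one at (288,400). A purple one sits at (211,297). The smaller orange one fits the description. I'll enlarge it to confirm, then measure.

```bash
cat > h.py <<'E'
import numpy as np,cv2
from scipy.spatial.transform import Rotation as R
from plant import status,cams
def P(n):
    c=cams.calibration(n); return c['mtx'],np.array(c['position']),R.from_euler('xyz',c['rotation']).as_matrix()
def proj(n,X):
    K,t,Rm=P(n); c=(np.atleast_2d(X)-t)@Rm; c=c*[1,-1,-1]; u=c@K.T; return u[:,:2]/u[:,2:]
def back(n,uv,z):
    K,t,Rm=P(n); d=np.linalg.inv(K)@np.array([uv[0],uv[1],1.]); d=Rm@(d*[1,-1,-1]); return t+d*(z-t[2])/d[2]
def crop(n,box,f,s,draw=None):
    im=cams.snapshot(n)[:,:,::-1]; x0,y0,x1,y1=box
    o=cv2.resize(im[y0:y1,x0:x1],None,fx=s,fy=s,interpolation=cv2.INTER_CUBIC)
    if draw:
        for pts,col in draw:
            q=((proj(n,pts)+.5-[x0,y0])*s)
            cv2.polylines(o,[np.round(q*16).astype(int).reshape(-1,1,2)],False,col,1,cv2.LINE_AA,4)
    cv2.imwrite(f,o)
E
python3 - <<'E'
from h import *
crop("top",(160,100,260,300),"pics/t_rest.png",3)
crop("top",(210,95,350,180),"pics/t_lift.png",5.7)
crop("side",(160,80,290,280),"pics/s_lift.png",3)
print(back("top",(250,190),0),back("top",(182,172),.045))
E
```

```text
[0.42005521 0.10105632 0.        ] [0.47994192 0.32109958 0.045     ]
```

View pics/t_rest.png

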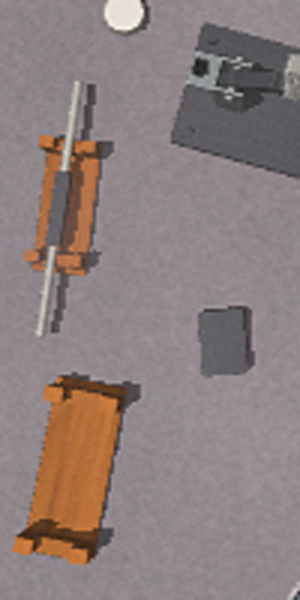

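View pics/t_lift.png

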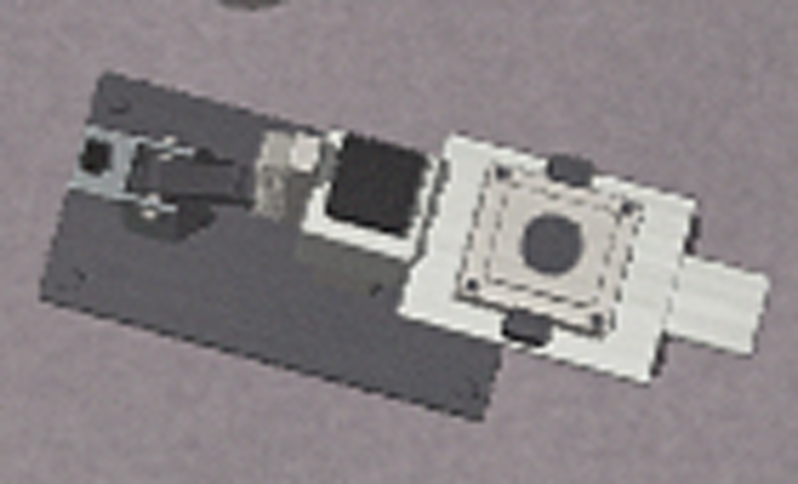

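View pics/s_lift.png

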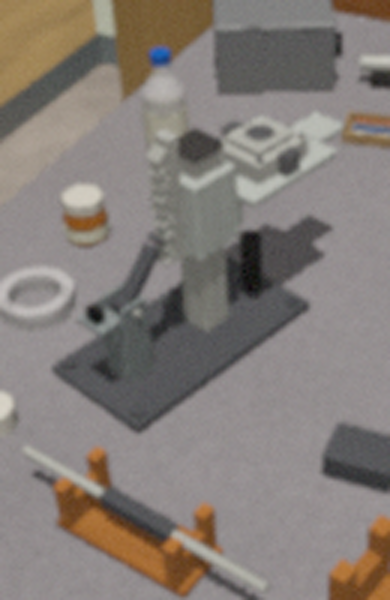

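```bash
cat > fit.py <<'E'
from h import *
from scipy.optimize import least_squares
T=lambda p:np.array(p)/5.7+[210,95]-.5+.09
S=lambda p:np.array(p)/3+[160,80]-.5+.17
T2=lambda p:np.array(p)/3+[160,100]-.5+.17
def W(p,X):
    c,s=np.cos(p[2]),np.sin(p[2]); X=np.array(X,float)
    return np.c_[p[0]+c*X[:,0]-s*X[:,1],p[1]+s*X[:,0]+c*X[:,1],X[:,2]]
def fit(p0,obs,extra=False):
    def r(p):
        o=[]
        for n,uv,X in obs:
            X=np.array(X,float)
            if len(p)>3 and len(X)>3: X=X[:3]+[0,0,p[3]]
            o.append(proj(n,W(p,[X[:3]]))[0]-uv)
        return np.concatenate(o)
    q=least_squares(r,p0,loss='soft_l1',x_scale=[.1,.1,.1]+[.1]*(len(p0)-3)); return q.x,np.round(r(q.x).reshape(-1,2),1)
if __name__=="__main__":
    lift=[("top",T((105,72)),(.07,.17,.012)),("top",T((40,300)),(-.07,.17,.012)),("top",T((485,420)),(-.07,-.1,.012)),
    ("side",S((140,430)),(-.07,.17,.012)),("side",S((55,368)),(.07,.17,.012)),("side",S((308,303)),(-.07,-.1,.012)),
    ("top",T((377,183)),(0,0,.24)),
    ("top",T((720,305)),(0,-.193,.095,1)),("top",T((770,275)),(.022,-.2155,.095,1)),("top",T((752,355)),(-.022,-.2155,.095,1)),
    ("side",S((343,131)),(-.022,-.2155,.095,1)),("side",S((317,111)),(.022,-.2155,.095,1))]
    print("lift",*fit([.5,.1,-.2,.05],lift))
    rest=[("top",T2((42,137)),(.068,.03,.062)),("top",T2((106,143)),(.068,-.03,.062)),("top",T2((25,258)),(-.068,.03,.062)),("top",T2((88,271)),(-.068,-.03,.062))]
    print("rest",*fit([.48,.32,0],rest))
    rod=[("top",T2((78,82)),(.14,0,.045)),("top",T2((41,334)),(-.14,0,.045)),("side",S((25,450)),(.14,0,.045)),("side",S((265,587)),(-.14,0,.045))]
    print("rod",*fit([.48,.32,0],rod))
E
python3 fit.py
```

```text
lift [ 0.58429627  0.0288292  -0.27607338  0.07344722] [[-1.   0.1]
 [-0.5  0.3]
 [-0.2 -0.1]
 [-0.3 -0.4]
 [-1.6 -0.3]
 [ 0.7 -0.7]
 [-0.3  0.2]
 [ 0.5  0. ]
 [ 0.8  0.1]
 [ 0.4  0.3]
 [ 0.5 -0.6]
 [-0.7  1.8]]
rest [ 0.49414176  0.3202333  -0.15614624] [[ 1.6 -0.4]
 [-1.2  0.2]
 [ 1.   1.1]
 [-1.4 -0.7]]
rod [ 0.49055765  0.32893854 -0.15485095] [[ 0.1 -0.5]
 [-0.1  0.6]
 [-0.2 -0.1]
 [ 0.1  0.1]]
```

```bash
python3 - <<'E'
from h import *
from fit import W
L=[.5843,.0288,-.276];h=.0734
Rr=[.494,.3202,-.156];Ro=[.4906,.3289,-.155]
def box(p,x0,x1,y0,y1,z): return W(p,[(x0,y0,z),(x1,y0,z),(x1,y1,z),(x0,y1,z),(x0,y0,z)])
g=(0,255,0);r=(0,0,255);b=(255,0,0)
d=[(box(L,-.07,.07,-.1,.17,.012),g),(box(L,-.018,.018,-.018,.018,.24),r),(box(L,-.022,.022,-.2155,-.1705,.095+h),r),(box(L,-.035,.035,-.135,-.055,.127+h),b),
(box(L,-.019,.019,.098,.132,.112),g),(W(L,[(0,.113,.1),(0,.053,.145)]),r),
(box(Rr,-.075,.075,-.03,.03,.01),g),(box(Rr,-.068,-.056,-.015,.015,.04),b),(box(Rr,.056,.068,-.015,.015,.04),b),(W(Ro,[(-.14,0,.045),(.14,0,.045)]),r),(box(Ro,-.04,.04,-.008,.008,.053),r)]
crop("top",(170,95,350,210),"pics/o_t.png",4.4,d)
crop("side",(160,80,290,280),"pics/o_s.png",3,d)
E
```

```text
(no output)
```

View pics/o_t.png

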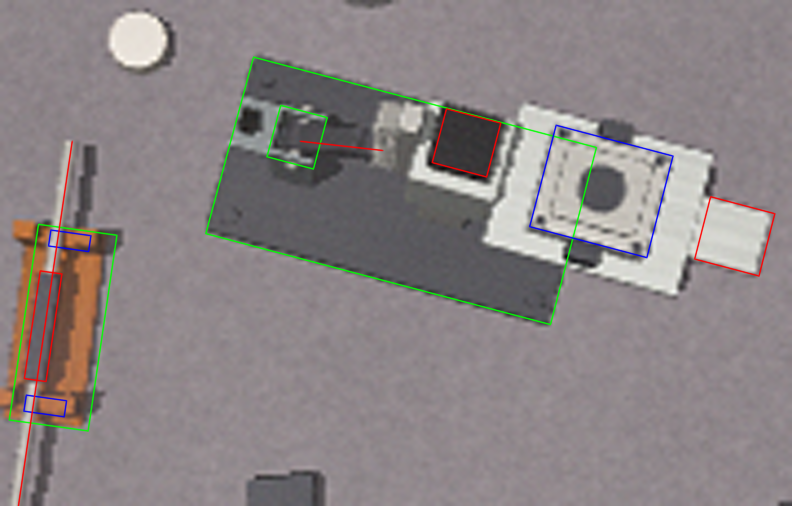

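View pics/o_s.png

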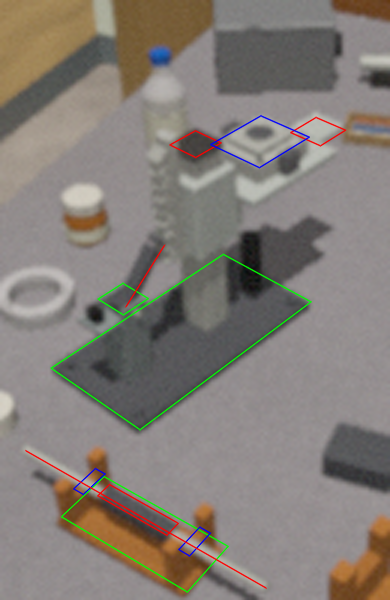

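```bash
python3 - <<'E'
from h import *
from fit import W
def box(p,x0,x1,y0,y1,z): return W(p,[(x0,y0,z),(x1,y0,z),(x1,y1,z),(x0,y1,z),(x0,y0,z)])
g=(0,255,0);b=(255,0,0)
Rr=[.4915,.325,-.155]
d=[(box(Rr,-.075,.075,-.03,.03,.01),g)]+[(box(Rr,a-.006,a+.006,s-.0075,s+.0075,.062),b) for a in(-.062,.062) for s in (-.0225,.0225)]
crop("top",(165,135,205,200),"pics/r_t.png",9)
crop("top",(165,135,205,200),"pics/r_t2.png",9,d)
crop("side",(165,220,250,285),"pics/r_s.png",9,d)
a=cv2.imread("pics/r_t.png");c=cv2.imread("pics/r_t2.png");cv2.imwrite("pics/r_tt.png",np.hstack([a,c]))
E
```

```text
(no output)
```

View pics/r_tt.png

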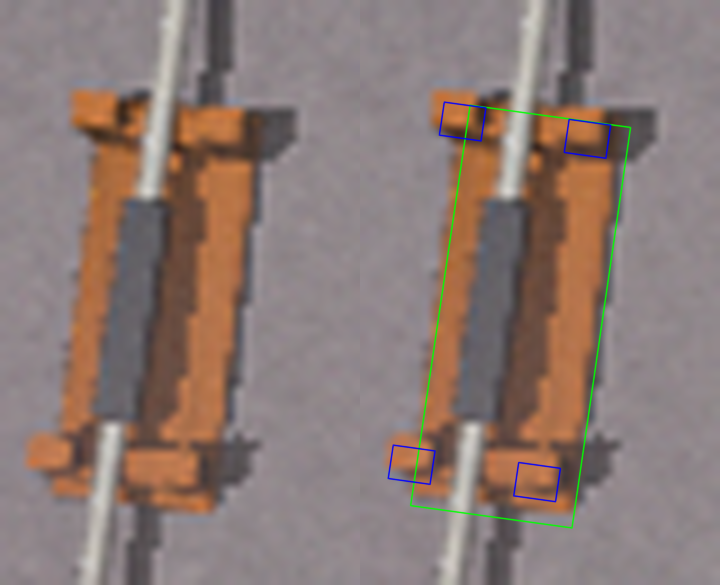

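View pics/r_s.png

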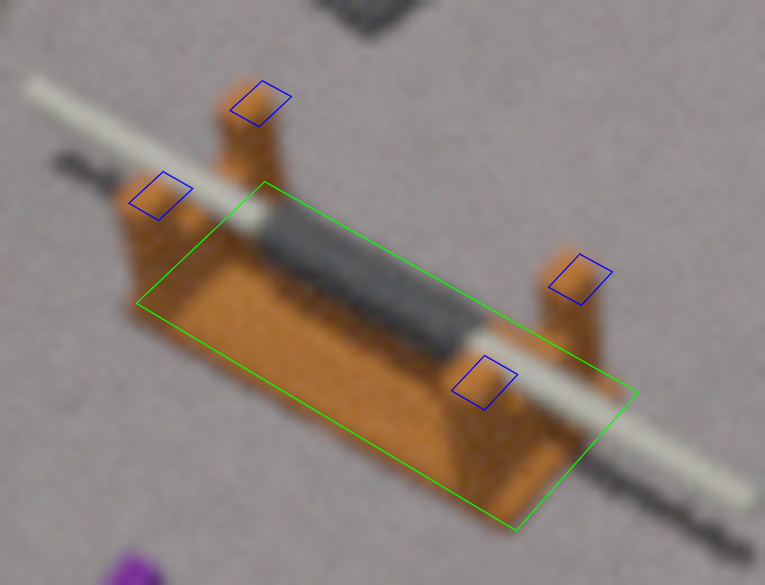

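The overlays match on both pictures. Lift is at (0.584, 0.029) with yaw −0.276, and the table is up about 73 mm. The rod centre is at (0.4906, 0.329) with yaw −0.155, in the small orange rest at about (0.496, 0.327). Next I move towards the rod.

Emit:
{"name": "drive_tool", "arguments": {
  "steps": [
    {"xyz":[1.0,0.9,0.8],"turn":[0,0,1.3]},
    {"xyz":[1.8,1.8,1.6],"turn":[0,0,2.6]},
    {"xyz":[2.7,2.7,2.4],"turn":[0,0,3.9]},
    {"xyz":[3.6,3.6,3.2],"turn":[0,0,5.2]},
    {"xyz":[4.5,4.5,3.2],"turn":[0,0,6.5]},
    {"xyz":[5.4,5.4,3.2],"turn":[0,0,7.8]},
    {"xyz":[6.3,6.3,3.2],"turn":[0,0,9.1]},
    {"xyz":[7.2,7.2,3.2],"turn":[0,0,10.4]}
  ],
  "hand": 100
}}

```text
clock: 1.8
tcp_pos: [0.4222, -0.3426, 0.3593]
orientation: [-1.569, -0.001, -1.786]
contact_force: [1.1, -0.1, 0.1]
finger_gap: 0.0855
```

Emit:
{"name": "drive_tool", "arguments": {
  "steps": [
    {"xyz":[0.1,1.2,0],"turn":[0,0,1.3]},
    {"xyz":[0.2,2.4,0],"turn":[0,0,2.6]},
    {"xyz":[0.3,3.6,0],"turn":[0,0,3.9]},
    {"xyz":[0.4,4.8,0],"turn":[0,0,5.2]},
    {"xyz":[0.5,6.0,0],"turn":[0,0,6.5]},
    {"xyz":[0.6,7.2,0],"turn":[0,0,7.8]},
    {"xyz":[0.7,8.4,0],"turn":[0,0,9.1]},
    {"xyz":[0.8,9.6,0],"turn":[0,0,10.4]}
  ]
}}

```text
clock: 2.6
tcp_pos: [0.4528, 0.0419, 0.3589]
orientation: [-1.57, -0.001, -0.697]
contact_force: [1.0, 0.3, 0.6]
finger_gap: 0.0857
```

Emit:
{"name": "drive_tool", "arguments": {
  "steps": [
    {"xyz":[0.1,1.1,-0.5],"turn":[0,0,1]},
    {"xyz":[0.1,2.2,-1],"turn":[0,0,2]},
    {"xyz":[0.2,3.2,-1.5],"turn":[0,0,3]},
    {"xyz":[0.2,4.3,-2],"turn":[0,0,4]},
    {"xyz":[0.24,5.4,-2.7],"turn":[0,0,5.23]},
    {"xyz":[0.24,6.5,-3.3],"turn":[0,0,5.23]},
    {"xyz":[0.24,6.5,-4],"turn":[0,0,5.23]},
    {"xyz":[0.24,6.5,-4],"turn":[0,0,5.23]}
  ]
}}

```text
clock: 3.4
tcp_pos: [0.4595, 0.3002, 0.1949]
orientation: [-1.575, 0.007, -0.152]
contact_force: [-1.2, -0.1, 0.5]
finger_gap: 0.0851
```

```bash
python3 - <<'E'
from h import *
s=status.state();print(s['clock'],s['tcp_pos'],s['orientation'],s['joint_positions'])
E
```

```text
3.4 [0.45949538 0.30022769 0.19489051] [-1.57533561  0.00748966 -0.15212406] [ 3.75203201e-01  4.76041008e-01  1.65662753e+00 -1.80652137e-04
  1.01768061e+00 -1.04339049e+00]
```

Emit:
{"name": "drive_tool", "arguments": {
  "steps": [
    {"xyz":[0,0,0]},
    {"xyz":[0,0,0]}
  ]
}}

```text
$.steps[0]: bad value
```

Emit:
{"name": "drive_tool", "arguments": {
  "steps": [
    {"xyz":[0,0,0],"turn":[0,0,0]},
    {"xyz":[0,0,0],"turn":[0,0,0]}
  ]
}}

```text
clock: 3.6
tcp_pos: [0.4637, 0.2995, 0.2001]
orientation: [-1.57, -0.002, -0.156]
contact_force: [0.4, -0.7, -0.3]
finger_gap: 0.0855
```

Emit:
{"name": "drive_tool", "arguments": {
  "steps": [
    {"xyz":[0.67,0.73,0],"turn":[0,0,0]},
    {"xyz":[0.67,0.73,-1],"turn":[0,0,0]},
    {"xyz":[0.67,0.73,-2],"turn":[0,0,0]},
    {"xyz":[0.67,0.73,-2.5],"turn":[0,0,0]},
    {"xyz":[0.67,0.73,-2.5],"turn":[0,0,0]},
    {"xyz":[0.67,0.73,-2.5],"turn":[0,0,0]}
  ]
}}

```text
clock: 4.2
tcp_pos: [0.4908, 0.3289, 0.1001]
orientation: [-1.569, -0.002, -0.156]
contact_force: [1.4, -0.4, 0.8]
finger_gap: 0.0853
```

```bash
python3 - <<'E'
from h import *
crop("top",(150,110,230,210),"pics/g1t.png",6)
crop("side",(130,180,290,300),"pics/g1s.png",5)
E
```

```text
(no output)
```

View pics/g1s.png

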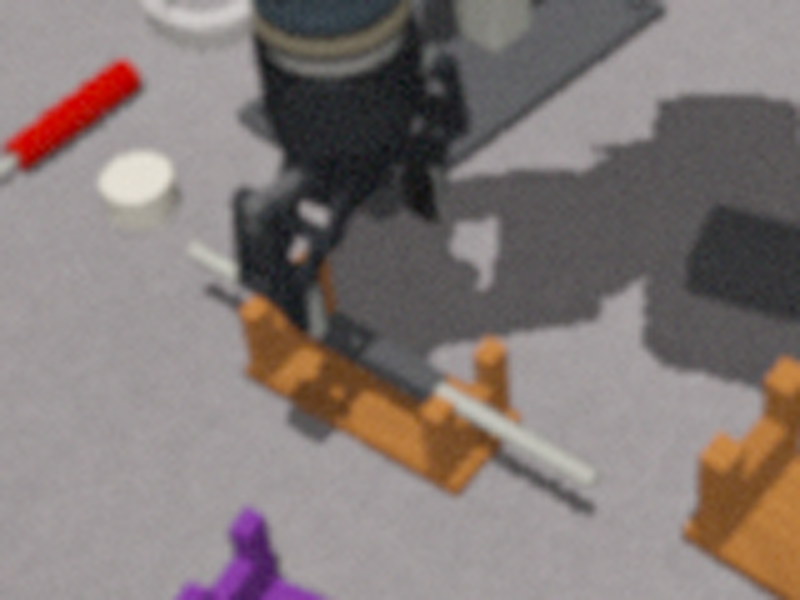

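The fingers straddle the sleeve at (370,350), between the forks. I'll descend and grip.

Emit:
{"name": "drive_tool", "arguments": {
  "steps": [
    {"xyz":[0,0,-0.6],"turn":[0,0,0]},
    {"xyz":[0,0,-1.2],"turn":[0,0,0]},
    {"xyz":[0,0,-1.6],"turn":[0,0,0]},
    {"xyz":[0,0,-1.85],"turn":[0,0,0]},
    {"xyz":[0,0,-1.85],"turn":[0,0,0]},
    {"xyz":[0,0,-1.85],"turn":[0,0,0]}
  ]
}}

```text
clock: 4.9
tcp_pos: [0.4903, 0.3295, 0.0257]
orientation: [-1.57, -0.002, -0.155]
contact_force: [0.2, 0.1, 0.3]
finger_gap: 0.0855
```

Emit:
{"name": "drive_tool", "arguments": {
  "steps": [
    {"xyz":[0,0,0],"turn":[0,0,0]},
    {"xyz":[0,0,0],"turn":[0,0,0]},
    {"xyz":[0,0,0],"turn":[0,0,0]},
    {"xyz":[0,0,0],"turn":[0,0,0]},
    {"xyz":[0,0,0],"turn":[0,0,0]},
    {"xyz":[0,0,0],"turn":[0,0,0]},
    {"xyz":[0,0,0],"turn":[0,0,0]},
    {"xyz":[0,0,0],"turn":[0,0,0]}
  ],
  "hand": 0,
  "grip_force": 70
}}

```text
clock: 5.7
tcp_pos: [0.4895, 0.3291, 0.0249]
orientation: [-1.571, -0.0, -0.155]
contact_force: [-0.4, -0.9, 4.8]
finger_gap: 0.0148
```

Emit:
{"name": "drive_tool", "arguments": {
  "steps": [
    {"xyz":[0,0,0.8],"turn":[0,0,0]},
    {"xyz":[0,0,1.8],"turn":[0,0,0]},
    {"xyz":[-0.4,-0.6,2.8],"turn":[0,0,0]},
    {"xyz":[-0.8,-1.4,3.4],"turn":[0,0,-0.4]},
    {"xyz":[-1.2,-2.4,3.4],"turn":[0,0,-0.8]},
    {"xyz":[-1.66,-3.4,3.4],"turn":[0,0,-1.15]},
    {"xyz":[-1.66,-4.3,3.4],"turn":[0,0,-1.15]},
    {"xyz":[-1.66,-4.3,3.4],"turn":[0,0,-1.15]}
  ]
}}

```text
clock: 6.5
tcp_pos: [0.4215, 0.1541, 0.1601]
orientation: [-1.573, 0.002, -0.28]
contact_force: [0.5, 0.4, -2.5]
finger_gap: 0.0145
```

Emit:
{"name": "drive_tool", "arguments": {
  "steps": [
    {"xyz":[0,0,-0.6],"turn":[0,0,0]},
    {"xyz":[0,0,-1.2],"turn":[0,0,0]},
    {"xyz":[0,0,-1.8],"turn":[0,0,0]},
    {"xyz":[0,0,-1.97],"turn":[0,0,0]},
    {"xyz":[0,0,-1.97],"turn":[0,0,0]},
    {"xyz":[0,0,-1.97],"turn":[0,0,0]}
  ]
}}

```text
clock: 7.1
tcp_pos: [0.4235, 0.1575, 0.082]
orientation: [-1.57, -0.001, -0.275]
contact_force: [0.4, 0.4, -2.3]
finger_gap: 0.0149
```

```bash
python3 - <<'E'
from h import *
from fit import W
L=[.5843,.0288,-.276]
s=status.state();print(s['tcp_pos'],s['orientation'])
p=s['tcp_pos'];c,sn=np.cos(-.276),np.sin(-.276);d=p[:2]-L[:2];print("lift frame",c*d[0]+sn*d[1],-sn*d[0]+c*d[1])
yaw=s['orientation'][2]; a=[W([p[0],p[1],yaw],[(-.14,0,p[2]+.02),(.14,0,p[2]+.02)])]
d=[(a[0],(0,0,255)),(W(L,[(-.03,.079,.1),(.03,.079,.1)]),(0,255,0))]
crop("top",(170,95,270,195),"pics/a_t.png",6,d)
crop("side",(150,120,280,220),"pics/a_s.png",6,d)
E
```

```text
[0.42347175 0.15754161 0.08202981] [-1.57043988e+00 -6.57189787e-04 -2.75005941e-01]
lift frame -0.18982469154187867 0.08004196565869312
```

View pics/a_t.png

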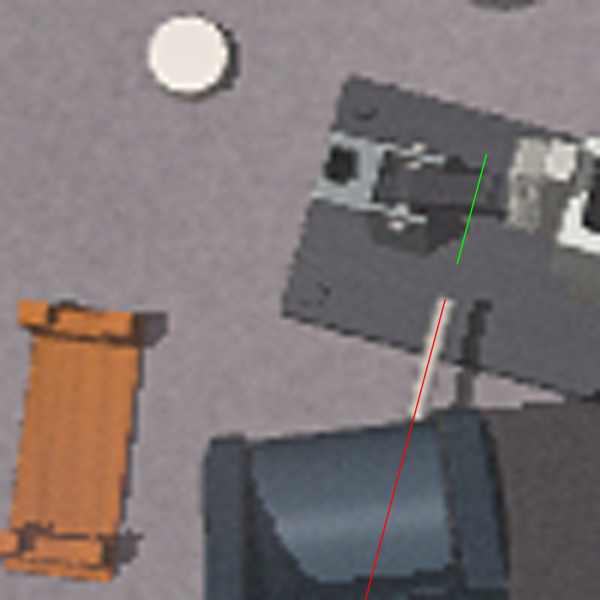

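View pics/a_s.png

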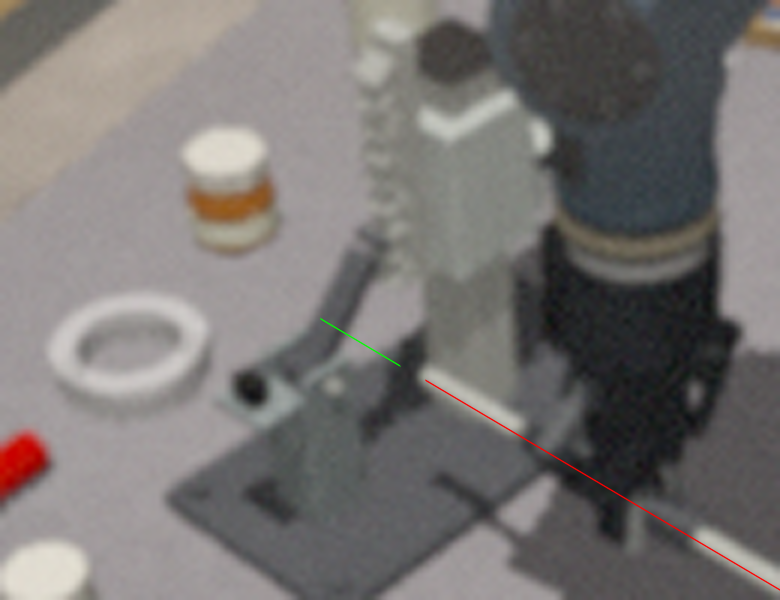

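Rod and gap line up within about 2 mm. I'll slide it in under the pawl.

Emit:
{"name": "drive_tool", "arguments": {
  "steps": [
    {"xyz":[0.3,-0.08,-0.05],"turn":[0,0,0]},
    {"xyz":[0.7,-0.2,-0.08],"turn":[0,0,0]},
    {"xyz":[1.1,-0.31,-0.08],"turn":[0,0,0]},
    {"xyz":[1.5,-0.42,-0.08],"turn":[0,0,0]},
    {"xyz":[1.85,-0.53,-0.08],"turn":[0,0,0]},
    {"xyz":[1.85,-0.53,-0.08],"turn":[0,0,0]},
    {"xyz":[1.85,-0.53,-0.08],"turn":[0,0,0]}
  ]
}}

```text
clock: 7.9
tcp_pos: [0.4972, 0.1357, 0.0788]
orientation: [-1.571, -0.0, -0.276]
contact_force: [0.1, 0.7, -2.5]
finger_gap: 0.0152
```

```bash
python3 - <<'E'
from h import *
L=[.5843,.0288,-.276]
s=status.state();p=s['tcp_pos'];c,sn=np.cos(-.276),np.sin(-.276);d=p[:2]-L[:2];print("lift frame",c*d[0]+sn*d[1],-sn*d[0]+c*d[1],p,s['contact_force'],s['orientation'])
crop("top",(220,95,290,165),"pics/b_t.png",6)
crop("side",(170,130,260,220),"pics/b_s.png",6)
a=cv2.imread("pics/b_t.png");b=cv2.imread("pics/b_s.png");cv2.imwrite("pics/b.png",np.hstack([cv2.resize(a,(400,400)),cv2.resize(b,(400,400))]))
for y,z in[(78,109),(81,122),(87.5,132),(97.5,140),(108,144),(116.5,144),(125.5,143)]:
    print(np.round(np.array([(y-80)*.2725,(y-80)*.9622,z-100])/40,2))
E
```

```text
lift frame -0.11295268976941339 0.07913710878679628 [0.4971878  0.13572267 0.07878343] [ 0.05229064  0.6849217  -2.52398863] [-1.57064481e+00 -1.83504547e-04 -2.76011694e-01]
[-0.01 -0.05  0.22]
[0.01 0.02 0.55]
[0.05 0.18 0.8 ]
[0.12 0.42 1.  ]
[0.19 0.67 1.1 ]
[0.25 0.88 1.1 ]
[0.31 1.09 1.08]
```

View pics/b.png

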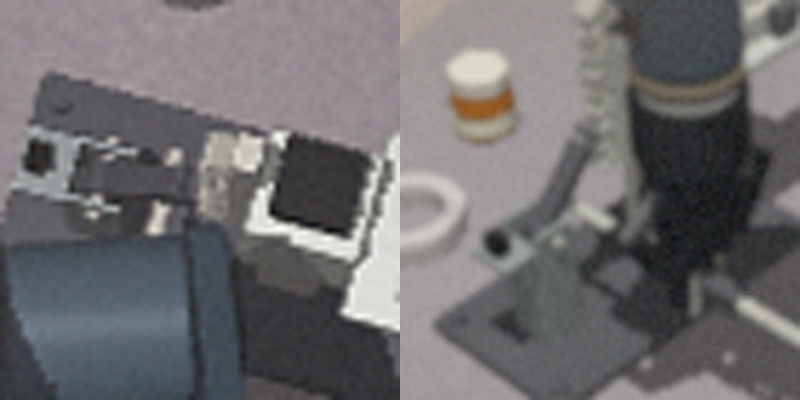

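The rod tip shows beyond the pawl at (173,157) in the left panel, so it is under the finger. Now the arc up and over.

Emit:
{"name": "drive_tool", "arguments": {
  "steps": [
    {"xyz":[0,-0.03,0.2],"turn":[0,0,0]},
    {"xyz":[0.01,0.0,0.38],"turn":[0,0,0]},
    {"xyz":[0.01,0.04,0.55],"turn":[0,0,0]},
    {"xyz":[0.04,0.12,0.68],"turn":[0,0,0]},
    {"xyz":[0.06,0.2,0.8],"turn":[0,0,0]},
    {"xyz":[0.09,0.32,0.9],"turn":[0,0,0]},
    {"xyz":[0.12,0.44,1.0],"turn":[0,0,0]},
    {"xyz":[0.16,0.56,1.06],"turn":[0,0,0]}
  ]
}}

```text
clock: 8.8
tcp_pos: [0.5036, 0.1589, 0.1213]
orientation: [-1.571, -0.0, -0.275]
contact_force: [-0.4, -0.6, -2.2]
finger_gap: 0.0147
```

Emit:
{"name": "drive_tool", "arguments": {
  "steps": [
    {"xyz":[0.04,0.13,0.04],"turn":[0,0,0]},
    {"xyz":[0.07,0.24,0.05],"turn":[0,0,0]},
    {"xyz":[0.1,0.35,0.05],"turn":[0,0,0]},
    {"xyz":[0.13,0.46,0.03],"turn":[0,0,0]},
    {"xyz":[0.16,0.57,0.02],"turn":[0,0,0]},
    {"xyz":[0.16,0.57,0.02],"turn":[0,0,0]},
    {"xyz":[0.16,0.57,0.02],"turn":[0,0,0]}
  ]
}}

```text
clock: 9.5
tcp_pos: [0.5096, 0.1812, 0.1216]
orientation: [-1.571, 0.0, -0.275]
contact_force: [0.6, -0.5, -1.6]
finger_gap: 0.0149
```

```bash
python3 - <<'E'
from h import *
L=[.5843,.0288,-.276]
s=status.state();p=s['tcp_pos'];c,sn=np.cos(-.276),np.sin(-.276);d=p[:2]-L[:2];print("lift frame",c*d[0]+sn*d[1],-sn*d[0]+c*d[1],p,s['contact_force'],s['orientation'])
crop("top",(220,95,290,165),"pics/b_t.png",6)
crop("side",(170,130,260,220),"pics/b_s.png",6)
a=cv2.imread("pics/b_t.png");b=cv2.imread("pics/b_s.png");cv2.imwrite("pics/c.png",np.hstack([cv2.resize(a,(400,400)),cv2.resize(b,(400,400))]))
E
```

```text
lift frame -0.11338038026239577 0.12628459755163396 [0.50962443 0.18120233 0.12155222] [ 0.5514293  -0.50749902 -1.58347184] [-1.57109607e+00  3.58939228e-04 -2.74983349e-01]
```

View pics/c.png

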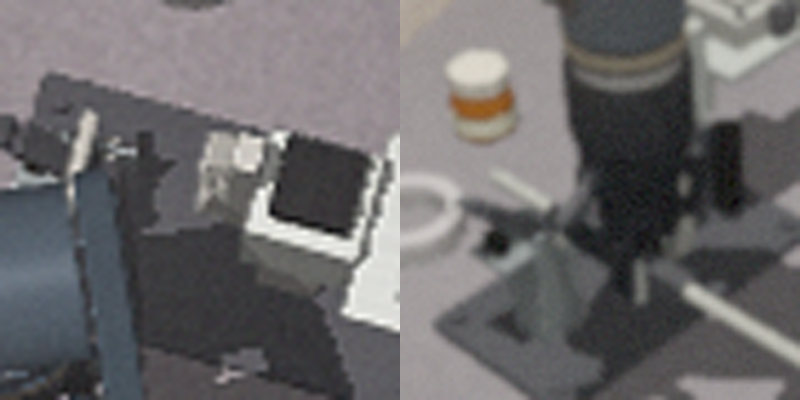

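Thrown back: the pawl now points left at (20,140) in the top panel. I'll withdraw the rod along −x and bring it back over the rest.

Emit:
{"name": "drive_tool", "arguments": {
  "steps": [
    {"xyz":[-0.3,0.08,0.06],"turn":[0,0,0]},
    {"xyz":[-0.9,0.25,0.1],"turn":[0,0,0]},
    {"xyz":[-1.6,0.45,0.2],"turn":[0,0,0]},
    {"xyz":[-2.3,0.65,0.4],"turn":[0,0,0]},
    {"xyz":[-2.9,0.82,0.96],"turn":[0,0,0]},
    {"xyz":[-2.9,0.82,0.96],"turn":[0,0,0]},
    {"xyz":[-2.9,0.82,0.96],"turn":[0,0,0]}
  ]
}}

```text
clock: 10.3
tcp_pos: [0.3935, 0.2142, 0.1608]
orientation: [-1.57, -0.002, -0.274]
contact_force: [0.8, -0.6, -1.9]
finger_gap: 0.0149
```

Emit:
{"name": "drive_tool", "arguments": {
  "steps": [
    {"xyz":[0.3,0.7,0],"turn":[0,0,0.3]},
    {"xyz":[0.8,1.4,0],"turn":[0,0,0.6]},
    {"xyz":[1.4,2.1,0],"turn":[0,0,0.9]},
    {"xyz":[2.0,2.6,0],"turn":[0,0,1.15]},
    {"xyz":[2.4,2.88,0],"turn":[0,0,1.15]},
    {"xyz":[2.4,2.88,-0.5],"turn":[0,0,1.15]},
    {"xyz":[2.4,2.88,-0.5],"turn":[0,0,1.15]},
    {"xyz":[2.4,2.88,-0.5],"turn":[0,0,1.15]}
  ]
}}

```text
clock: 11.1
tcp_pos: [0.4893, 0.3284, 0.1389]
orientation: [-1.572, 0.003, -0.156]
contact_force: [-0.1, 0.8, -2.6]
finger_gap: 0.0149
```

```bash
python3 - <<'E'
from h import *
s=status.state();p=s['tcp_pos'];print(p,s['orientation'],s['contact_force'])
crop("top",(150,90,290,200),"pics/d_t.png",3.6)
crop("side",(130,130,280,280),"pics/d_s.png",3)
a=cv2.imread("pics/d_t.png");b=cv2.imread("pics/d_s.png");cv2.imwrite("pics/d.png",np.hstack([cv2.resize(a,(400,314)),cv2.copyMakeBorder(cv2.resize(b,(400,400)),0,0,0,0,0)[:314]]));cv2.imwrite("pics/d_s.png",b)
E
```

```text
[0.48926047 0.328415   0.13894653] [-1.57246462  0.00255256 -0.15565405] [-0.10304481  0.79375992 -2.59955084]
```

View pics/d.png

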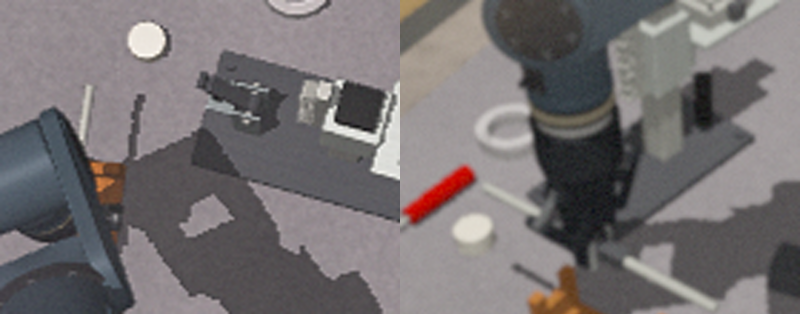

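View pics/d_s.png

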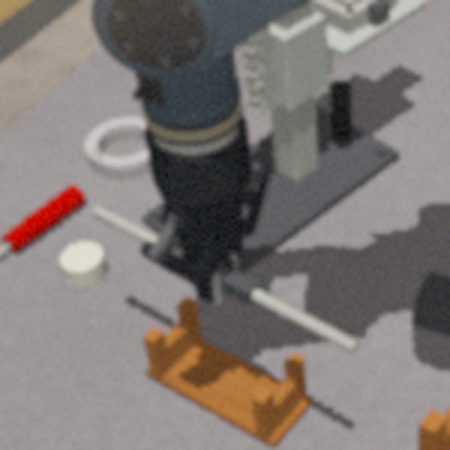

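The pawl stays back (top panel (235,88)) and the rod is above the rest. Lowering it.

Emit:
{"name": "drive_tool", "arguments": {
  "steps": [
    {"xyz":[0.02,0.02,-0.8],"turn":[0,0,0]},
    {"xyz":[0.02,0.02,-1.6],"turn":[0,0,0]},
    {"xyz":[0.02,0.02,-2.2],"turn":[0,0,0]},
    {"xyz":[0.02,0.02,-2.5],"turn":[0,0,0]},
    {"xyz":[0.02,0.02,-2.7],"turn":[0,0,0]},
    {"xyz":[0.02,0.02,-2.83],"turn":[0,0,0]},
    {"xyz":[0.02,0.02,-2.83],"turn":[0,0,0]},
    {"xyz":[0.02,0.02,-2.83],"turn":[0,0,0]}
  ]
}}

```text
clock: 12.0
tcp_pos: [0.4913, 0.3303, 0.0278]
orientation: [-1.57, -0.002, -0.155]
contact_force: [0.1, 0.0, -2.1]
finger_gap: 0.015
```

Emit:
{"name": "drive_tool", "arguments": {
  "steps": [
    {"xyz":[0,0,0],"turn":[0,0,0]},
    {"xyz":[0,0,0],"turn":[0,0,0]},
    {"xyz":[0,0,0],"turn":[0,0,0]},
    {"xyz":[0,0,0],"turn":[0,0,0]},
    {"xyz":[0,0,0],"turn":[0,0,0]},
    {"xyz":[0,0,0],"turn":[0,0,0]},
    {"xyz":[0,0,0],"turn":[0,0,0]},
    {"xyz":[0,0,0],"turn":[0,0,0]}
  ],
  "hand": 70
}}

```text
clock: 12.8
tcp_pos: [0.4905, 0.3299, 0.0269]
orientation: [-1.571, 0.0, -0.155]
contact_force: [0.0, 0.4, -0.3]
finger_gap: 0.0593
```

Emit:
{"name": "drive_tool", "arguments": {
  "steps": [
    {"xyz":[0,0,0.5],"turn":[0,0,0]},
    {"xyz":[0,0,1.2],"turn":[0,0,0]},
    {"xyz":[0,0,2.2],"turn":[0,0,0]},
    {"xyz":[0,0,3.3],"turn":[0,0,0]},
    {"xyz":[0,0,4.4],"turn":[0,0,0]},
    {"xyz":[0,0,5.5],"turn":[0,0,0]},
    {"xyz":[0,0,6.6],"turn":[0,0,0]},
    {"xyz":[0,0,7.8],"turn":[0,0,0]}
  ]
}}

```text
clock: 13.6
tcp_pos: [0.4897, 0.3296, 0.3402]
orientation: [-1.572, 0.001, -0.155]
contact_force: [0.8, -0.1, -0.4]
finger_gap: 0.0593
```

```bash
python3 - <<'E'
from h import *
crop("top",(150,90,290,200),"pics/e_t.png",3.6)
crop("side",(150,120,280,280),"pics/e_s.png",3)
a=cv2.imread("pics/e_t.png");b=cv2.imread("pics/e_s.png");H=max(a.shape[0],b.shape[0])
cv2.imwrite("pics/e.png",np.hstack([cv2.resize(a,(400,314)),cv2.resize(b,(255,314))]))
E
```

```text
(no output)
```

View pics/e.png

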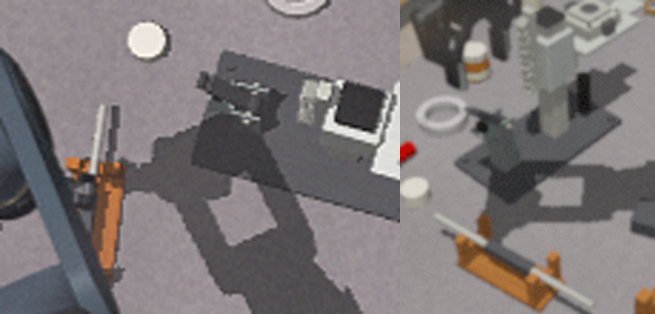

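Emit:
{"name": "drive_tool", "arguments": {
  "steps": [
    {"xyz":[0.1,-1.1,0],"turn":[0,0,-0.2]},
    {"xyz":[0.2,-2.2,0],"turn":[0,0,-0.4]},
    {"xyz":[0.3,-3.3,0],"turn":[0,0,-0.6]},
    {"xyz":[0.4,-4.4,0],"turn":[0,0,-0.8]},
    {"xyz":[0.5,-5.5,0],"turn":[0,0,-1.0]},
    {"xyz":[0.6,-6.6,0],"turn":[0,0,-1.15]},
    {"xyz":[0.7,-7.7,0],"turn":[0,0,-1.15]},
    {"xyz":[0.8,-8.8,0],"turn":[0,0,-1.15]}
  ],
  "hand": 0
}}

```text
clock: 14.5
tcp_pos: [0.5219, -0.0237, 0.3382]
orientation: [-1.571, 0.001, -0.275]
contact_force: [1.2, 1.4, 0.2]
finger_gap: 0.0001
```

Emit:
{"name": "drive_tool", "arguments": {
  "steps": [
    {"xyz":[0.05,-0.8,0],"turn":[0,0,0]},
    {"xyz":[0.1,-1.6,0],"turn":[0,0,0]},
    {"xyz":[0.15,-2.4,0],"turn":[0,0,0]},
    {"xyz":[0.2,-3.2,0],"turn":[0,0,0]},
    {"xyz":[0.2,-3.4,0],"turn":[0,0,0]},
    {"xyz":[0.2,-3.4,0],"turn":[0,0,0]},
    {"xyz":[0.2,-3.4,0],"turn":[0,0,0]}
  ]
}}

```text
clock: 15.2
tcp_pos: [0.5301, -0.1569, 0.3384]
orientation: [-1.57, 0.002, -0.275]
contact_force: [-0.7, -0.5, 0.6]
finger_gap: -0.0001
```

The rod lies across both forks in the side panel. Going down on the tab.

Emit:
{"name": "drive_tool", "arguments": {
  "steps": [
    {"xyz":[0,0,-0.9],"turn":[0,0,0]},
    {"xyz":[0,0,-1.8],"turn":[0,0,0]},
    {"xyz":[0,0,-2.7],"turn":[0,0,0]},
    {"xyz":[0,0,-3.4],"turn":[0,0,0]},
    {"xyz":[0,0,-3.8],"turn":[0,0,0]},
    {"xyz":[0,0,-3.8],"turn":[0,0,0]}
  ]
}}

```text
clock: 15.8
tcp_pos: [0.5287, -0.1554, 0.1846]
orientation: [-1.569, 0.006, -0.273]
contact_force: [0.4, 0.4, 0.7]
finger_gap: 0.0
```

```bash
python3 - <<'E'
from h import *
crop("top",(220,95,350,190),"pics/f_t.png",4)
crop("side",(170,60,300,180),"pics/f_s.png",3.2)
a=cv2.imread("pics/f_t.png");b=cv2.imread("pics/f_s.png")
cv2.imwrite("pics/f.png",np.hstack([cv2.resize(a,(400,292)),cv2.resize(b,(316,292))]))
E
```

```text
(no output)
```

View pics/f.png

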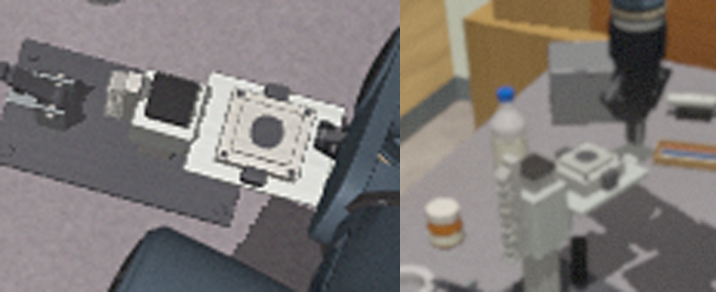

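The fingertips are over the tab. Pushing down slowly, about 6 cm/s.

Emit:
{"name": "drive_tool", "arguments": {
  "steps": [
    {"xyz":[0,0,-0.15],"turn":[0,0,0]},
    {"xyz":[0,0,-0.3],"turn":[0,0,0]},
    {"xyz":[0,0,-0.42],"turn":[0,0,0]},
    {"xyz":[0,0,-0.54],"turn":[0,0,0]},
    {"xyz":[0,0,-0.68],"turn":[0,0,0]},
    {"xyz":[0,0,-0.82],"turn":[0,0,0]},
    {"xyz":[0,0,-0.96],"turn":[0,0,0]},
    {"xyz":[0,0,-1.1],"turn":[0,0,0]}
  ]
}}

```text
clock: 16.7
tcp_pos: [0.5316, -0.1582, 0.1442]
orientation: [-1.571, -0.003, -0.276]
contact_force: [-0.6, 0.9, 7.1]
finger_gap: -0.0003
```

Emit:
{"name": "drive_tool", "arguments": {
  "steps": [
    {"xyz":[0,0,-0.14],"turn":[0,0,0]},
    {"xyz":[0,0,-0.28],"turn":[0,0,0]},
    {"xyz":[0,0,-0.42],"turn":[0,0,0]},
    {"xyz":[0,0,-0.56],"turn":[0,0,0]},
    {"xyz":[0,0,-0.7],"turn":[0,0,0]},
    {"xyz":[0,0,-0.82],"turn":[0,0,0]},
    {"xyz":[0,0,-0.92],"turn":[0,0,0]},
    {"xyz":[0,0,-0.92],"turn":[0,0,0]}
  ]
}}

```text
clock: 17.5
tcp_pos: [0.5315, -0.1582, 0.1067]
orientation: [-1.571, -0.002, -0.276]
contact_force: [1.3, 0.7, 1.8]
finger_gap: -0.0001
```

Emit:
{"name": "drive_tool", "arguments": {
  "steps": [
    {"xyz":[0,0,-0.08],"turn":[0,0,0]},
    {"xyz":[0,0,-0.16],"turn":[0,0,0]},
    {"xyz":[0,0,-0.22],"turn":[0,0,0]},
    {"xyz":[0,0,-0.26],"turn":[0,0,0]},
    {"xyz":[0,0,-0.26],"turn":[0,0,0]}
  ]
}}

```text
clock: 18.0
tcp_pos: [0.5314, -0.1582, 0.0964]
orientation: [-1.571, -0.002, -0.276]
contact_force: [1.2, 1.2, 4.8]
finger_gap: -0.0002
```

Emit:
{"name": "drive_tool", "arguments": {
  "steps": [
    {"xyz":[0,0,-0.03],"turn":[0,0,0]},
    {"xyz":[0,0,-0.06],"turn":[0,0,0]},
    {"xyz":[0,0,-0.06],"turn":[0,0,0]},
    {"xyz":[0,0,-0.06],"turn":[0,0,0]}
  ]
}}

```text
clock: 18.4
tcp_pos: [0.5315, -0.1583, 0.095]
orientation: [-1.571, -0.003, -0.276]
contact_force: [-0.9, 2.0, 11.0]
finger_gap: -0.0002
```

Emit:
{"name": "drive_tool", "arguments": {
  "steps": [
    {"xyz":[0,0,-0.03],"turn":[0,0,0]},
    {"xyz":[0,0,-0.06],"turn":[0,0,0]},
    {"xyz":[0,0,-0.06],"turn":[0,0,0]},
    {"xyz":[0,0,-0.06],"turn":[0,0,0]}
  ]
}}

```text
clock: 18.8
tcp_pos: [0.5315, -0.1583, 0.0948]
orientation: [-1.571, -0.003, -0.275]
contact_force: [-3.8, 2.9, 26.2]
finger_gap: 0.0
```

The force rises to 26 N with no more travel, at tip height 0.095, which is the bottom stop. Retreating.

Emit:
{"name": "drive_tool", "arguments": {
  "steps": [
    {"xyz":[0,0,0.2],"turn":[0,0,0]},
    {"xyz":[0,0,0.8],"turn":[0,0,0]},
    {"xyz":[0,0,1.8],"turn":[0,0,0]},
    {"xyz":[0,0,3.0],"turn":[0,0,0]},
    {"xyz":[0,-0.8,4.0],"turn":[0,0,0]},
    {"xyz":[0,-1.8,4.8],"turn":[0,0,0]},
    {"xyz":[0,-2.8,4.8],"turn":[0,0,0]},
    {"xyz":[0,-3.8,4.8],"turn":[0,0,0]}
  ]
}}

```text
clock: 19.6
tcp_pos: [0.5307, -0.312, 0.2846]
orientation: [-1.573, -0.003, -0.275]
contact_force: [-0.7, -0.1, -0.2]
finger_gap: 0.0
```

Emit:
{"name": "drive_tool", "arguments": {
  "steps": [
    {"xyz":[-0.2,-1,0],"turn":[0,0,0]},
    {"xyz":[-0.4,-2,0],"turn":[0,0,0]},
    {"xyz":[-0.4,-2,0],"turn":[0,0,0]},
    {"xyz":[-0.4,-2,0],"turn":[0,0,0]}
  ]
}}

```text
clock: 20.0
tcp_pos: [0.5136, -0.3907, 0.2819]
orientation: [-1.569, 0.002, -0.278]
contact_force: [-0.1, -0.3, -0.5]
finger_gap: -0.0003
```

```bash
python3 - <<'E'
from h import *
from fit import W
L=[.5843,.0288,-.276];Rr=[.496,.327,-.155]
def box(p,x0,x1,y0,y1,z): return W(p,[(x0,y0,z),(x1,y0,z),(x1,y1,z),(x0,y1,z),(x0,y0,z)])
d=[(box(L,-.022,.022,-.2155,-.1705,.095),(0,0,255)),(box(L,-.035,.035,-.135,-.055,.127),(255,0,0)),(W(Rr,[(-.14,0,.045),(.14,0,.045)]),(0,255,0))]
crop("top",(160,95,350,210),"pics/z_t.png",4.2,d)
crop("side",(150,80,300,280),"pics/z_s.png",3,d)
E
```

```text
(no output)
```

View pics/z_t.png

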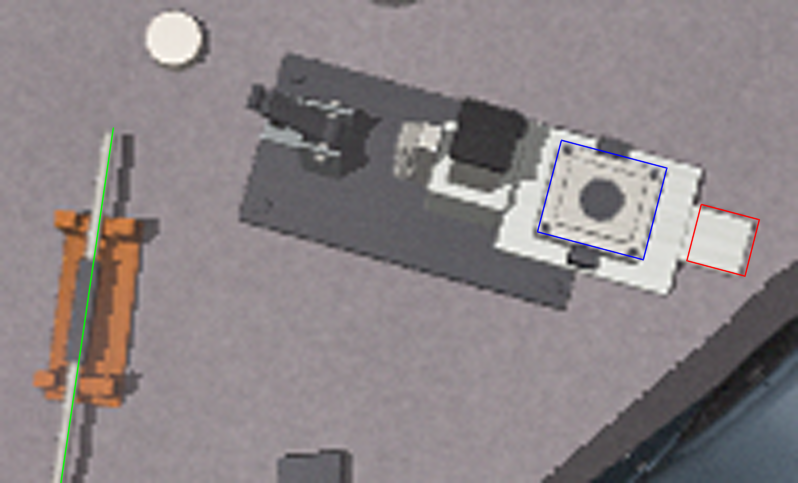

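View pics/z_s.png

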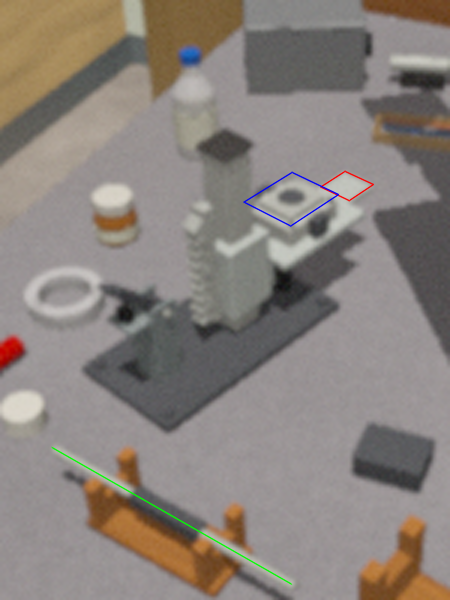

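```bash
python3 -c "
from plant import order;print(order.finish_job())"
```

```text
the job is handed in; nothing more can be done
None
```

I took the rod from the small orange rest and used it to flick the pawl up off the toothed bar and right over. I then laid the rod back across its rest, pushed the table down with the closed fingertips and handed the job in at about 20 s. The hand-in gives no verdict.

- **Pawl:** it lies thrown back in the last pictures. The gripper stayed clear of it; only the rod was near it.
- **Table:** the push ran at about 6 cm/s or slower. The fingertips stopped at 95 mm above the bench, the tab's fully-down height. The push force then rose to 26 N with almost no further travel, so the table is on its bottom stop.
- **Rod:** it lies in both notches, lined up with the rest and within a few millimetres of its centre.
- **Robot:** it stands clear, touching nothing.

One check disagreed slightly. In the side view, the drawn outlines of the lowered tab and mould sit a pixel or so (about 3 mm) off. The top view and the force reading agree with the table being fully down.

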